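# Set the cedar jar's vent lever to half open

### The arm

A 6-joint arm with a two-finger parallel gripper is mounted at the origin on the work surface. World frame = base frame: x ahead of the robot, y to its left, z up, the work surface at z = 0. Lengths are in mm, angles in rad, forces in N, time in s.
With the tool pointing down it reaches from about 325 to 875 mm from the base axis. Payload 4.4 kg.
Tool frame: the origin (TCP) lies at the very end of the fingers, on their centre line; the grasp point (between the pads) lies robot.grip_point_offset behind it (robot.grip_point_offset is the distance from the TCP to the grasp point, in mm); z points along the fingers, y is the line along which they close (so a half turn about z gives the same grasp; the last joint's range is limited). The gripper opens to 85 mm and grips with 20 to 120 N. Pads are 22 mm wide; open, the fingers measure 114 mm over their backs; the gripper's body (76 mm by 85 mm) begins 54 mm behind the grasp point. The pads swing forward as they close: fully open they stand 13 mm farther back than shut.
Start: joints at [-1.363, 0.207, 1.542, -0, 1.393, -0.15], TCP at [201.9, -538.39, 231.282] pointing down, gripper open.
Joint ranges: [-2.73, 2.73], [-0.86, 2.22], [0.23, 2.46], [-1.11, 4.25], [0.08, 2.63], [-2.82, 2.82]. Speed limits (rad/s): [2.79, 2.79, 3.14, 3.14, 3.14, 3.14].

### API

Orientations are given as a unit quaternion [w, x, y, z].
In Python, from workcell import robot gives the robot as it stands. The module is installed in compiled form; this text tells all that it offers. Calls block until the motion is done:
- robot.move_pose(position, orientation): joint-space move of the TCP to a pose.
- robot.servo_line(position, frame=None, velocity=150): straight line of the TCP; frame=None keeps the orientation; velocity is the mean speed in mm/s.
- robot.set_joints(angles): joint-space move.
- robot.gripper_open() and robot.clamp(effort=None): open the fingers fully, or close them until they stop; effort is the grip in N (None keeps the last).
- robot.sleep(seconds).
- robot.inverse_kinematics(position, orientation): joint angles nearest the present ones, or None.
- robot.state(): the state.
- robot.read_camera(name): name is "side" or "top"; returns a dict with "frame" (384x512x3 uint8, red, green, blue), "z_map" (384x512 float32, mm along the optical axis (not along the pixel's ray), 0 where there is no reading), "camera_matrix" (3x3 intrinsics, pixels), "pose" (4x4, takes a point from camera to world coordinates). Camera axes: x right, y down, z forward; pixel columns grow to the right and rows downward; lengths in mm; the calibration is good to about 2 mm. A picture is of the moment at which its call begins.
A pose or a line that the arm cannot do raises robot.PlanningError and nothing moves.
- robot.job_done(): hands the job in; it is judged then, once.
The state is a dict: "t": time; "joint_pos": joint angles; "joint_velocities": joint speeds; "effort": joint torques, N m; "tcp_pos": TCP position; "orientation": TCP orientation; "ft_force": force on the tool from outside, world axes, zero at the start; "torque": the same for the moment, N m; "width": finger opening in mm; "gripper_force": force on a finger pad.
Only numpy, scipy, OpenCV 4.12 (cv2) and the standard library are available. Lean on these libraries where they do the work, as an engineer would, in place of code of your own. Each camera call takes 0.05 s, during which the arm holds its last target. There are 200 camera calls.

### The job

The big glass jar of cedar balls has a vent in its lid, worked by a ring with a lever. With a fingertip, push the upright tab of the lever round until the ring's pointer line stands on the long middle mark of the scale, the half-open mark, and leave it there. Do not pinch the tab, do not lift, tip or shove the jar, and leave the other things on the shelf where they are.

Things in the scene. Friction and masses are not known exactly. Their poses are not given: they have to be found in the camera images.
- jar: the cedar freshener jar: round glass jar of cedar balls, 136 mm across, aluminium lid 128 mm across with the vent on top, about 1.2 kg, loose on the shelf, 117 mm tall without the lever's tab. Origin: centre of its underside, on its axis (also the ring's axis); z up. Its own -x direction is the middle of the scale. Heights below are above the shelf
- vent_ring (a joint): steel shutter ring in the lid (124 mm outside, top at 117 mm), turning about the jar's axis. Rad: 0 = shut, 0.785 = half open, 1.571 = fully open, counter-clockwise from above; end stops at both. No spring: stays where left (0.07 N m, under 1 N at the tab). Lever and the black pointer line on the ring point 2.356 + value rad from the jar's x axis
- thumb_tab (a point): centre of the upright thumb tab at the lever's end, 97 mm from the jar's axis, 127 mm up. Tab: 18 mm long radially, 10 mm thick along the direction of turning, from 112 to 142 mm height. The lever arm under it (10 mm wide, top at 117 mm) joins it to the ring. Open space on both sides of the tab
- half_mark (a point): middle of the half-open mark, 38.5 mm from the jar's axis in its -x direction, 115.5 mm up. The scale, on the white dial inside the ring, has seven black radial marks 15 degrees apart: long ones (13 mm) at shut, half open and fully open, short ones (6 mm) between
- pad_shut_side: pale silicone facing of the thumb tab on the side turned to the shut end of the scale (the face to push on to open the vent), 18 mm by 25 mm, 3.5 mm thick. Its origin is that of the jar, not its own middle; use thumb_tab for its place
- pad_open_side: the like facing on the tab's other side, the face to push on to close the vent. Its origin is that of the jar
- screw_jar: bystander: small round glass jar with plain aluminium screw-top lid, 84 mm across, 88 mm tall, no lever. Origin: centre of its underside
- ring_holder: bystander: pale silicone ring holder, a cone on a dish, 80 mm across, 80 mm tall, with two finger rings on it. Origin: centre of its underside
- shoe_horn: bystander: bamboo shoe horn lying flat, 250 mm long, 10 mm high. Origin: middle of its underside; it lies along its x
- hanger_hook: bystander: chrome hanger hook lying flat, 140 mm long, 8 mm high. Origin: on the shelf near the middle of its shank; it lies along its x

How it is judged:
By the outcome, as a careful person would: the job done as asked, in the order asked, and still so for the second after the job is handed in, with the robot touching nothing.
It also fails if it takes over 38 s, if anything falls off the work surface, if the arm or the gripper's body presses on something with over 40 N, if the wrist force passes 120 N, or if a joint passes its speed limit or range.

## Working session

There is one attempt and no reset: what is moved stays moved. The work goes in short steps, each a Python script; the robot and the scene stay as the last script left them, time stands still between calls to the robot, and variables do not carry over. Pictures are saved under pics/ and viewed, at most 10 in all, crops included, and the job is handed in when it is done.

```bash
mkdir -p pics; python3 - <<'E'
from workcell import robot
import cv2,numpy as np
for n in ("top","side"):
    c=robot.read_camera(n); np.savez(f"{n}0.npz",**c)
    cv2.imwrite(f"pics/{n}0.png",cv2.cvtColor(c["frame"],cv2.COLOR_RGB2BGR))
    print(n,c["camera_matrix"].tolist(),np.round(c["pose"],3).tolist())
s=robot.state();print(s["t"],s["orientation"],s["width"],robot.grip_point_offset)
E
```

```text
top [[464.9156367015411, 0.0, 251.9235990540503], [0.0, 464.9156367015411, 191.36361718759096], [0.0, 0.0, 1.0]] [[0.013, -0.997, 0.08, 482.355], [-1.0, -0.014, -0.006, 24.063], [0.007, -0.08, -0.997, 1172.338], [0.0, 0.0, 0.0, 1.0]]
side [[413.71508352502894, 0.0, 256.3313265830602], [0.0, 413.71508352502894, 194.98664393136204], [0.0, 0.0, 1.0]] [[-0.964, -0.18, 0.198, 354.013], [-0.267, 0.674, -0.688, 802.934], [-0.01, -0.716, -0.698, 893.926], [0.0, 0.0, 0.0, 1.0]]
0.1 [-1.06328177e-03  9.83950185e-01  1.78440191e-01 -3.73913119e-05] 85.33220063295096 18.700000000000003
```

View pics/top0.png

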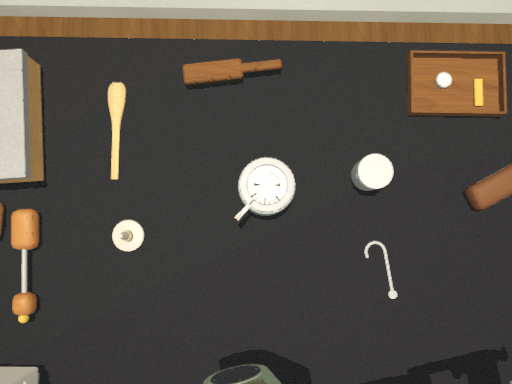

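View pics/side0.png

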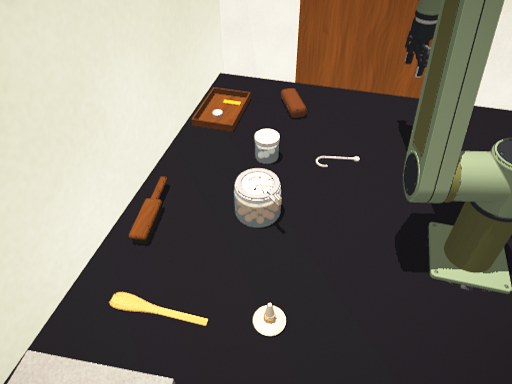

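The top view shows the jar at about (267,186) with the lever's tab at about (239,217). The screw jar is at (372,172), the ring holder at (128,236) and the hook near (385,270), all well clear. I'll enlarge the jar in both views and compute positions.

```bash
cat > h.py <<'E'
import numpy as np,cv2
def load(n): return dict(np.load(n))
def ray(c,u,v,z):
    "world point(s) where pixel ray meets plane z"
    K,T=c["camera_matrix"],c["pose"]
    d=np.stack([(np.asarray(u)-K[0,2])/K[0,0],(np.asarray(v)-K[1,2])/K[1,1],np.ones(np.shape(u))],-1)@T[:3,:3].T
    return T[:3,3]+d*((z-T[2,3])/d[...,2])[...,None]
def cloud(c):
    K,T=c["camera_matrix"],c["pose"]; v,u=np.mgrid[:384,:512]; z=c["z_map"]
    p=np.stack([(u-K[0,2])/K[0,0]*z,(v-K[1,2])/K[1,1]*z,z],-1)@T[:3,:3].T+T[:3,3]
    p[z==0]=np.nan; return p
def proj(c,P):
    T=c["pose"];p=(np.asarray(P)-T[:3,3])@T[:3,:3]; q=p@c["camera_matrix"].T; return q[...,:2]/q[...,2:]
E
python3 - <<'E'
from h import *
ims=[]
for n,(a,b) in dict(top=(265,190),side=(260,195)).items():
    c=load(n+"0.npz");f=c["frame"][b-36:b+36,a-36:a+36]
    ims.append(cv2.resize(f,(400,400),interpolation=cv2.INTER_CUBIC))
    p=cloud(c)[b-45:b+45,a-45:a+45].reshape(-1,3)
    for lo,hi in((105,122),(125,150)):
        q=p[(p[:,2]>lo)&(p[:,2]<hi)]; (x,y),r=cv2.minEnclosingCircle(q[:,:2].astype(np.float32))
        print(n,lo,len(q),"mean",q.mean(0).round(1),"circ",x,y,r,"min",q.min(0).round(),"max",q.max(0).round())
cv2.imwrite("pics/z0.png",cv2.cvtColor(np.hstack(ims),cv2.COLOR_RGB2BGR))
E
```

```text
top 105 2431 mean [581.5 -13.6 114. ] circ 573.5054931640625 -6.816679000854492 76.60518646240234 min [513. -79. 105.] max [646.  48. 122.]
top 125 36 mean [509.6  48.4 138. ] circ 509.6785888671875 48.184974670410156 9.12995719909668 min [501.  42. 132.] max [519.  57. 142.]
side 105 1223 mean [583.3  -8.9 113.7] circ 568.7951049804688 -3.0695571899414062 84.42002868652344 min [503. -78. 105.] max [651.  56. 122.]
side 125 43 mean [512.2  49.2 134.8] circ 512.5177001953125 47.90477752685547 8.4775972366333 min [504.  41. 126.] max [521.  55. 144.]
```

View pics/z0.png

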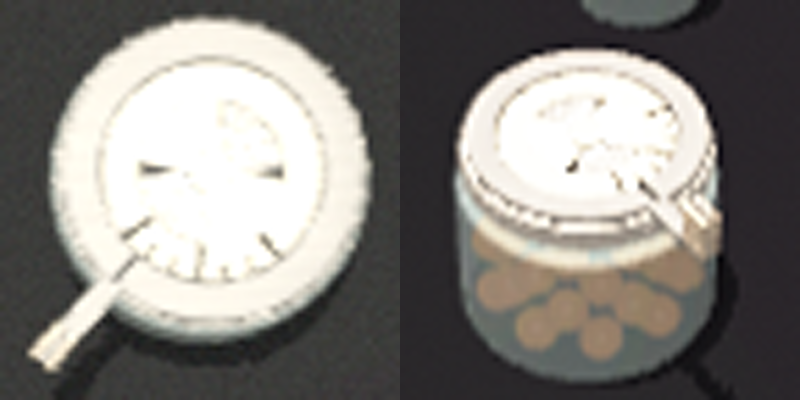

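The crop shows the scale in the top view. Its long marks are near (150,225), (200,260) and (268,245), which are shut, half and open. The pointer and lever are at lower left, and the tab is at about (45,352). I'll measure the marks and pointer with a polar unwrap.

```bash
cat >> h.py <<'E'
from scipy.optimize import least_squares
from scipy.ndimage import map_coordinates
def centre(c,g=(582,-15)):
    "fit lid circle to edges of height band, lever sector excluded"
    p=cloud(c).reshape(-1,3); q=p[(p[:,2]>108)&(p[:,2]<121)&(np.hypot(p[:,0]-g[0],p[:,1]-g[1])<66)]
    return q
def polar(c,ctr,z,rs,angs):
    r,a=np.meshgrid(rs,np.radians(angs),indexing="ij")
    P=np.stack([ctr[0]+r*np.cos(a),ctr[1]+r*np.sin(a),np.full(r.shape,z)],-1)
    uv=proj(c,P); g=cv2.cvtColor(c["frame"],cv2.COLOR_RGB2GRAY).astype(float)
    return map_coordinates(g,[uv[...,1],uv[...,0]],order=1)
def ringfit(c,g=(582,-15)):
    "centre maximising darkness of the dark seam circle inside the ring, any radius 40-50"
    angs=np.r_[-120:100:2]; best=None
    for r in np.arange(40,56,.5):
        for dx in np.arange(-6,6.1,1):
            for dy in np.arange(-6,6.1,1):
                m=polar(c,(g[0]+dx,g[1]+dy),116.,[r],angs).mean()
                if best is None or m<best[0]: best=(m,r,g[0]+dx,g[1]+dy)
    return best
E
python3 - <<'E'
from h import *
for n in("top","side"):
    c=load(n+"0.npz"); print(n,[round(float(x),1) for x in ringfit(c)])
c=load("top0.npz");b=ringfit(c)
A=np.arange(100,250,1.)
im=polar(c,b[2:],115.5,np.arange(25,70,.5),A)
cv2.imwrite("pics/polar.png",cv2.resize(im[::-1].clip(0,255).astype(np.uint8),(750,450)))
for lo,hi in((33,36),(40,44),(48,60)):
    m=polar(c,b[2:],115.5,np.arange(lo,hi,.5),A).mean(0)
    k=[i for i in range(1,len(A)-1) if m[i]<=m[i-1] and m[i]<m[i+1]]
    print(lo,hi,[(int(A[i]),int(m[i])) for i in k])
E
```

```text
top [224.2, 47.0, 583.0, -15.0]
side [208.0, 55.5, 576.0, -21.0]
33 36 [(101, 254), (116, 254), (129, 177), (146, 254), (150, 254), (162, 254), (175, 205), (220, 186)]
40 44 [(110, 253), (119, 254), (128, 161), (143, 227), (158, 231), (173, 200), (189, 207), (204, 236), (219, 184), (228, 254), (234, 254), (238, 254), (245, 254)]
48 60 [(101, 248), (111, 247), (128, 248), (139, 178), (150, 247), (155, 248), (158, 249), (163, 249), (167, 247), (179, 246), (186, 246), (197, 247), (209, 245), (213, 245), (217, 244), (221, 243), (226, 244), (232, 244), (239, 246), (246, 245)]
```

View pics/polar.png

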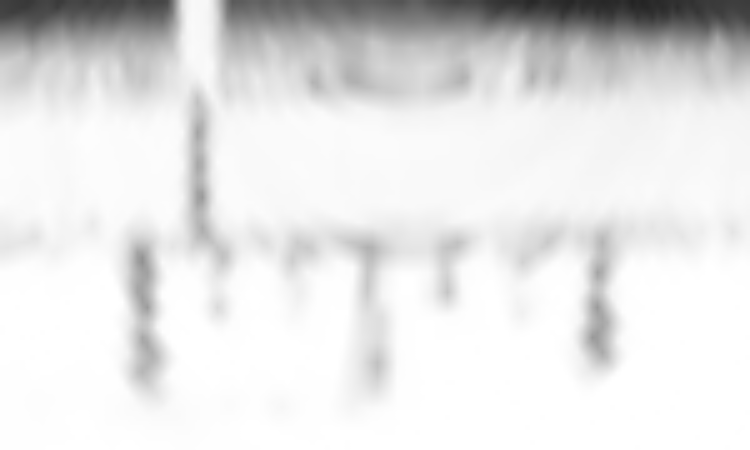

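The marks read 128.5°, 173.7° (half open) and 219°. The pointer is at about 139.4° with the axis at (583,−15), so the ring needs about 34° more, counter-clockwise. I'll push with closed fingers to roughly 24° of that first, then back off and measure.

```bash
cat >> h.py <<'E'
from scipy.spatial.transform import Rotation as Rn
C=np.array([583.,-15.])
def tip(theta,gap,z=123.,R=98.,d0=16.):
    "TCP pose: side of the closed fingers 'gap' mm short of the tab's shut face when lever is at theta deg"
    a=np.radians(theta); r=np.array([np.cos(a),np.sin(a)]); t=np.array([-r[1],r[0]])
    p=C+R*r-(d0+gap)*t
    y=np.r_[-r,0]; zz=np.array([0,0,-1.]); x=np.cross(y,zz)
    q=Rn.from_matrix(np.c_[x,y,zz]).as_quat()
    return np.r_[p,z],np.r_[q[3],q[:3]]
def measure(c):
    A=np.arange(100,250,.25); out=[]
    for lo,hi,w in((48,58,(130,205)),(33,44,(166,181)),(33,44,(121,136)),(33,44,(211,227))):
        m=255-polar(c,C,115.5 if lo<48 else 117.,np.arange(lo,hi,.5),A).mean(0)
        s=(A>w[0])&(A<w[1]); a,m=A[s],m[s]; k=a[m.argmax()]; s=abs(a-k)<4; mm=(m[s]-m[s].min())
        out.append(round(float((a[s]*mm).sum()/mm.sum()),2))
    return out
E
cat > push.py <<'E'
from workcell import robot
from h import *
def push(a,b,gap0,gap1,n,v=40):
    for th,g in zip(np.linspace(a,b,n),np.linspace(gap0,gap1,n)):
        p,q=tip(th,g); robot.servo_line(p,q,velocity=v)
        s=robot.state(); print(round(th,1),"t",round(s["t"],2),"F",s["ft_force"].round(1) if hasattr(s["ft_force"],"round") else s["ft_force"])
E
python3 - <<'E'
from push import *
print(measure(load("top0.npz")))
robot.clamp(20)
p,q=tip(139.4,18,z=215); print(robot.inverse_kinematics(p,q))
robot.move_pose(p,q); p,q=tip(139.4,18); robot.servo_line(p,q,velocity=150)
s=robot.state();print(s["t"],s["width"],s["tcp_pos"],p,s["ft_force"])
push(139.4,163,2,0,6)
robot.servo_line(*tip(163,15),velocity=80)
p,q=tip(163,15,z=260); robot.servo_line(p,q,velocity=200)
c=robot.read_camera("top");np.savez("top1.npz",**c);print(measure(c),robot.state()["t"])
f=c["frame"][150:230,220:310]; cv2.imwrite("pics/z1.png",cv2.cvtColor(cv2.resize(f,(720,600),interpolation=cv2.INTER_CUBIC),cv2.COLOR_RGB2BGR))
E
```

```text
[139.35, 173.77, 128.29, 219.3]
[-2.19094516e-02  1.37993381e-01  1.65604983e+00 -4.44089210e-16
  1.34754945e+00  6.86694225e-01]
4.1 -0.3180220414587496 [531.51699279  74.40671094 123.75283381] [530.71773527  74.59109774 123.        ] [ 0.29849587  0.18996367 -0.22388181]
139.4 t 4.65 F [0.9 0.8 0.2]
144.1 t 5.02 F [-0.7 -0.6  0.2]
148.8 t 5.38 F [-0.2  0.3 -0.4]
153.6 t 5.75 F [ 0.7 -0.5  0.2]
158.3 t 6.12 F [ 0.3 -0.   0. ]
163.0 t 6.48 F [-0.1  0.2 -0.9]
[178.8, 179.51, 122.39, 212.31] 7.7083
```

View pics/z1.png

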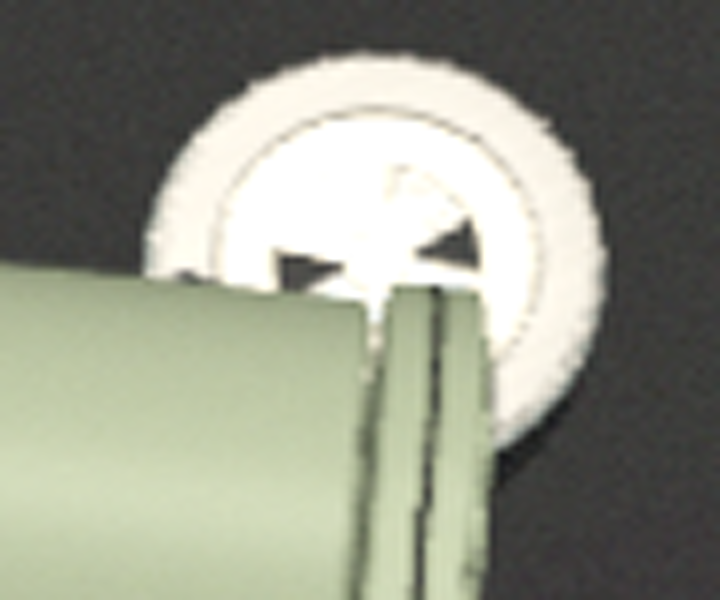

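The forearm covers the scale, though the vent openings have grown, so the ring has turned. I'll swing the base joint aside and look again.

```bash
python3 - <<'E'
from push import *
j=np.array(robot.state()["joint_pos"]); j[0]+=0.6; robot.set_joints(j)
c=robot.read_camera("top");np.savez("top2.npz",**c);print(measure(c),robot.state()["t"])
print([round(float(x),1) for x in ringfit(c)])
f=c["frame"][150:230,220:310]; cv2.imwrite("pics/z2.png",cv2.cvtColor(cv2.resize(f,(675,600),interpolation=cv2.INTER_CUBIC),cv2.COLOR_RGB2BGR))
E
```

```text
[163.21, 173.75, 128.31, 219.3] 8.8917
[224.0, 47.0, 583.0, -15.0]
```

View pics/z2.png

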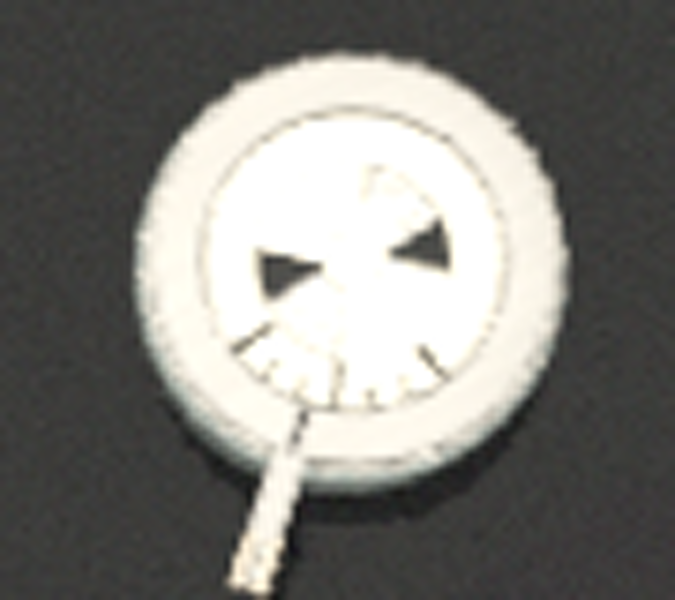

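The pointer is at 163.2° (commanded 163.0), the half mark is at 173.8° and the jar hasn't moved. Now the final push.

```bash
python3 - <<'E'
from push import *
robot.move_pose(*tip(163.2,15,z=215)); robot.servo_line(*tip(163.2,15),velocity=150)
push(163.2,173.6,2,0,4,v=30)
robot.servo_line(*tip(173.6,15),velocity=80)
robot.servo_line(*tip(173.6,15,z=260),velocity=200)
j=np.array(robot.state()["joint_pos"]); j[0]+=0.6; robot.set_joints(j)
c=robot.read_camera("top");np.savez("top3.npz",**c);print(measure(c),robot.state()["t"])
print([round(float(x),1) for x in ringfit(c)])
f=c["frame"][150:230,220:310]; cv2.imwrite("pics/z3.png",cv2.cvtColor(cv2.resize(f,(675,600),interpolation=cv2.INTER_CUBIC),cv2.COLOR_RGB2BGR))
E
```

```text
163.2 t 11.38 F [-0.4  0.5 -0.5]
166.7 t 11.76 F [-1.  -0.9  0.9]
170.1 t 12.13 F [-0.1  0.2  0.4]
173.6 t 12.51 F [-0.1  0.4  0.3]
[173.64, 173.78, 128.29, 219.3] 14.85
[223.3, 47.0, 583.0, -15.0]
```

View pics/z3.png

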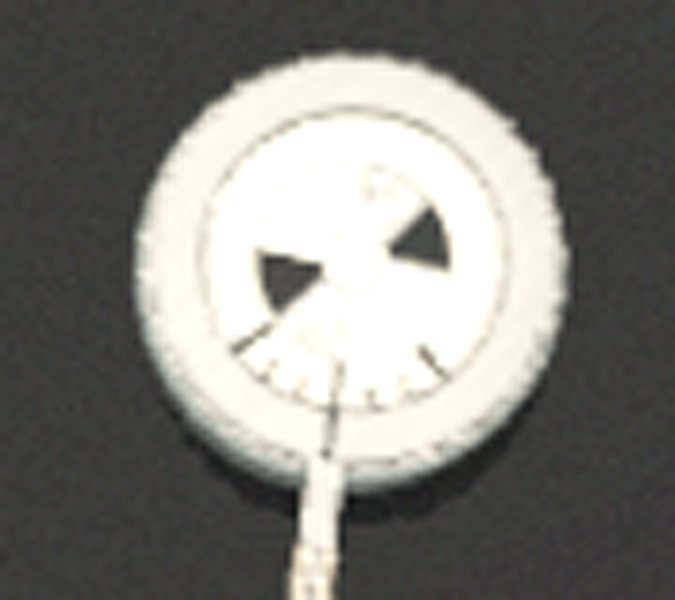

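The pointer line from (325,455) to (335,400) runs straight into the long middle mark at (340,365). They measure 173.64° and 173.78°, and the jar hasn't moved.

```bash
python3 -c "
from workcell import robot
print(robot.job_done())"
```

```text
the job is handed in; nothing more can be done
None
```

The vent ring's pointer now stands on the half-open mark to within about 0.2°, pushed round with the closed fingertips; the jar did not move, the arm went nowhere near the other things, and the job was handed in at about 15 s.

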